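# Clamp a bar in the drilling jig with its thumbscrew

### The arm

A 6-joint arm with a two-finger parallel gripper is mounted at the origin on the work surface. World frame = base frame: x ahead of the robot, y to its left, z up, the work surface at z = 0. Lengths are in m, angles in rad, forces in N, time in s.
With the tool pointing down it reaches from about 0.325 to 0.9 m from the base axis. Payload 6.1 kg.
Tool frame: the origin (TCP) lies midway between the tips of the shut fingers; the grasp point (between the pads) lies r.pinch_z behind it (r.pinch_z is the distance from the TCP to the grasp point, in m); z points along the fingers, y is the line along which they close (so a half turn about z gives the same grasp; the last joint's range is limited). The gripper opens to 87 mm and grips with 3 to 60 N. Pads are 19 mm wide; open, the fingers measure 117 mm over their backs; the gripper's body (75 mm by 190 mm) begins 51 mm behind the grasp point.
Start: joints at [1.208, 0.22, 1.526, -0, 1.395, -0.126], TCP at [0.147, 0.608, 0.223] pointing down, gripper open.
Joint ranges: [-2.98, 2.98], [-0.91, 2.08], [0.09, 2.57], [-1.24, 4.39], [0.2, 2.65], [-2.68, 2.68]. Speed limits (rad/s): [2.57, 2.57, 3.01, 3.14, 3.14, 3.14].

### API

Orientations are given as a unit quaternion [w, x, y, z].
In Python, from rig import r gives the robot as it stands.
- The arm moves only by the tool send_rows, never from a script. Its argument "steps" is a list that holds one entry, the list of rows, each a list of 7 numbers: the closure, from 0 (fully open) to 1 (shut), then the shift along the tool's x, y, z in mm, then the turn, a rotation vector about the tool's x, y, z in rad. In form: [[[jaw, dx, dy, dz, rx, ry, rz], ...]]. A call has 1 to 8 rows; each row is the pose to reach, as a shift and turn from the pose commanded when the call began, along the tool's axes at that moment; what a row does not reach only later rows make up. A row lasts 1/8 s, in which the tool goes at most 62.5 mm and 10.7 degrees, less where a joint would pass 70% of its speed; a pose out of reach is approached as far as the arm can. A call with a gripper value outside its range is refused whole. The fingers move at their own pace and stop on an object; the grip force is fixed at half the most. Time passes only in rows, so rows that repeat a pose let the fingers close. It gives the time, the measured TCP pose, the force, the opening and the grip force at its end, in the units of the state.
- r.read_state(): the state, without advancing time (a new reading comes with each control period).
- r.snapshot(name): name is "side" or "top" or "wrist"; returns (picture, depth): 420x560x3 uint8, red, green, blue; 420x560 float32, m along the optical axis (not along the pixel's ray), 0 where there is no reading.
- r.calibration(name): a dict with "mtx" (3x3 intrinsics, pixels), "rvec" (rotation vector, rad) and "tvec" (3), from world to camera coordinates, as OpenCV has them; the wrist camera has in their place "mount" (4x4, takes a point from camera to tool coordinates, whose origin is the TCP and whose axes are the flange's). Camera axes: x right, y down, z forward; pixel columns grow to the right and rows downward; lengths in m; the calibration is good to about 2 mm. A picture is of the moment at which its call begins: read the wrist's pose just before it. calibration takes no time and is no camera call.
- r.sign_off(): hands the job in; it is judged then, once.
The state is a dict: "time": time; "joints": joint angles; "qvel": joint speeds; "tau": joint torques, N m; "eef_pos": TCP position; "tool_rot": TCP orientation; "ft_force": force on the tool from outside, world axes, zero at the start; "torque": the same for the moment, N m; "grip_width": finger opening in m; "grasp_force": force on a finger pad.
Only numpy, scipy, OpenCV 4.12 (cv2) and the standard library are available. Lean on these libraries where they do the work, as an engineer would, in place of code of your own. Each camera call takes 0.05 s, during which the arm holds its last target. There are 200 camera calls.

### The job

Push the wooden bar along the channel of the drilling jig until its end is fully home against the end stop, then tighten the winged thumbscrew above it by pushing its wings round clockwise (seen from above) with the closed fingertips, stroke after stroke, until it turns no further and the bar is clamped. Only push: take neither the bar nor the screw between the fingers, do not lift the bar, and leave the other things on the bench where they are.

Things in the scene. Friction and masses are not known exactly. Their poses are not given: they have to be found in the camera images.
- jig: Drilling jig fixed to the bench, its yaw varies by up to 0.4 rad. Wooden base 150 (x) x 255 (y, -130 to +125) x 12 mm; origin at bench level on the channel's centre line; z up. The channel runs along y, 48 mm wide between two 14 mm high rails (y -90 to +110 mm), floor 12 mm above the bench, open at its -y end, closed by the end stop at +y
- bridge_top (a point): Middle of the top of the steel bridge that crosses the channel and carries the thumbscrew: jig x = 0, y = +55 mm, 60 mm above the bench. The bridge bar runs along jig x from -42 to +46 mm, is 24 mm wide (y) and 10 mm thick
- plate_top (a point): Top edge, 100 mm above the bench, of the face of an upright dark steel plate beside the thumbscrew on the jig's -x side. The face is 39.5 mm from the screw axis; the plate is 6 mm thick and reaches from jig y = +5 to +105 mm. A finger hardly passes between it and the screw's hub: push the wings round on the open +x side
- stop_face (a point): Point on the channel's centre line at the face of the end stop (jig x = 0, y = +110 mm), 24.5 mm above the bench; axes as the jig's. The stop is a 68 mm wide wooden block, top 42 mm above the bench
- bar_center (a point): Centre of the loose wooden bar, 44 (x) x 170 (y) x 25 mm, about 0.14 kg, lying in the channel, y axis along it, 2 mm play each side, top 37 mm above the bench. It starts 25 to 50 mm short of the end stop, reaching under the bridge, and is pushed towards jig +y on its -y end face. Home, its centre is 85 mm from stop_face
- bar: The same bar; origin at the centre of its underside
- thumbscrew (a joint): Angle of the thumbscrew in rad, counter-clockwise positive seen from above: 0 is fully tight (hard stop), starts between 3.6 and 6.3 (loose), at most 8. It must be turned clockwise, so the value falls. It resists with about 0.05 N m and stays where it is left
- wing_head (a point): On the steel thumbscrew's vertical axis (jig x = 0, y = +55 mm), half-way up its wings. Hub: radius 17 mm. Two upright flat wings along this frame's +x and -x, from the hub to 36 mm from the axis, 6 mm thick, from 13 mm below to 13 mm above this point. At joint 0 the axes are parallel to the jig's and the point is 81 mm above the bench; it rises 0.8 mm per rad of loosening
- pad: Steel pressure pad, 20 mm across, at the screw's lower end; origin at its underside, 0.8 mm per rad above its clamped height. It stays clear of the bar until the last 0.35 rad or so before the stop and then presses on the bar's top
- pliers: Bystander: pliers, 165 mm, lying flat on the robot's side of the jig; origin under the middle
- offcut: Bystander: loose wooden offcut 44 x 80 x 25 mm on the far side of the jig; origin under its centre
- tape_measure: Bystander: black and orange tape measure lying flat, about 80 x 70 x 35 mm, on the far side of the jig; origin under its round part
- screwdriver: Bystander: screwdriver, 190 mm, orange handle, lying on the bench beyond the open end of the jig; origin under the middle
- tape_roll: Bystander: roll of tape, 84 mm across, 20 mm high; origin under its centre
- pen_pot: Bystander: round dark pot, 76 mm across, 100 mm high, with pens to 150 mm; origin under its centre
- plug_tub: Bystander: clear square tub with wall plugs, 70 x 70 x 60 mm; origin under its centre
Things that resemble listed ones, but are neither listed nor needed, are in the scene too. What is shaped like the bar but purple, red or turquoise is not meant.

How it is judged:
By the outcome, as a careful person would: the job done as asked, in the order asked, and still so for the second after the job is handed in, with the robot touching nothing.
It also fails if it takes over 64 s, if anything falls off the work surface, if the arm or the gripper's body presses on something with over 40 N, if the wrist force passes 120 N, or if a joint passes its speed limit or range.

## Working session

There is one attempt and no reset: what is moved stays moved. The work goes in short steps, Python scripts to look and compute and a tool call to move; the robot and the scene stay as the last step left them, time stands still between calls to the robot, and variables do not carry over. Pictures are saved under pics/ and viewed, at most 10 in all, crops included, and the job is handed in when it is done.

Besides the shell and the picture viewer there is one more tool, called after ">>>" as name([rows], argument=value, ...), one row to a line, values as JSON. send_rows: Moves the arm, as the interface text tells. Its arguments: {"type":"object","properties":{"steps":{"type":"array","items":{"type":"array","items":{"type":"array","items":{"type":"number"}}}}},"required":["steps"]}

```bash
mkdir -p pics
cat > h.py <<'E'
import numpy as np,cv2
from rig import r
from scipy.spatial.transform import Rotation as R
def cam(n):
    c=r.calibration(n); K=np.array(c['mtx'])
    if 'rvec' in c:
        Rm=cv2.Rodrigues(np.array(c['rvec'],float))[0]; t=np.array(c['tvec'],float).ravel()
        return K,Rm.T,-Rm.T@t
    s=r.read_state(); q=s['tool_rot']; T=np.eye(4); T[:3,:3]=R.from_quat([q[1],q[2],q[3],q[0]]).as_matrix(); T[:3,3]=s['eef_pos']
    M=T@np.array(c['mount']); return K,M[:3,:3],M[:3,3]
def pts(K,Rc,o,uv,z):  # ray to plane z
    uv=np.atleast_2d(uv).astype(float); d=np.c_[(uv-K[[0,1],[2,2]])/K[[0,1],[0,1]],np.ones(len(uv))]@Rc.T
    return o+d*((z-o[2])/d[:,2])[:,None]
E
python3 - <<'E'
from h import *
for n in('top','side'):
    c=cam(n); p,d=r.snapshot(n); cv2.imwrite(f'pics/{n}0.png',cv2.resize(p[:,:,::-1],(800,600))); np.savez(f'pics/{n}0.npz',p=p,d=d)
    print(n,c[0].round(1).tolist(),c[2].round(3),c[1][:,2].round(2))
s=r.read_state(); print(s['tool_rot'],s['eef_pos'],s['time'],r.pinch_z)
E
```

```text
top [[380.9, 0.0, 284.3], [0.0, 380.9, 214.4], [0.0, 0.0, 1.0]] [ 0.431 -0.032  1.1  ] [ 0.08  0.02 -1.  ]
side [[490.6, 0.0, 281.9], [0.0, 490.6, 212.2], [0.0, 0.0, 1.0]] [ 0.105 -1.024  1.14 ] [ 0.27  0.66 -0.7 ]
[-2.09220330e-04  1.18131648e-01  9.92997568e-01 -8.36620319e-04] [0.14642673 0.60704727 0.22154509] 0.1 0.0187
```

View pics/top0.png

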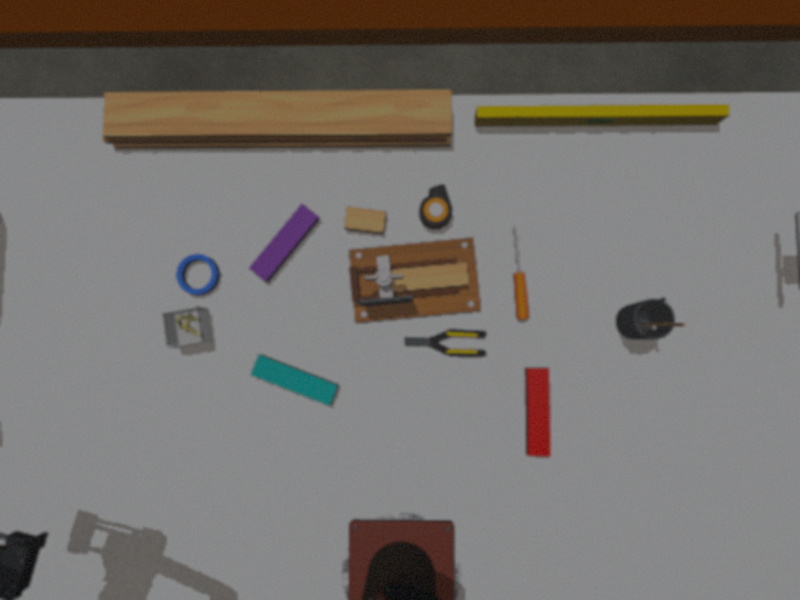

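View pics/side0.png

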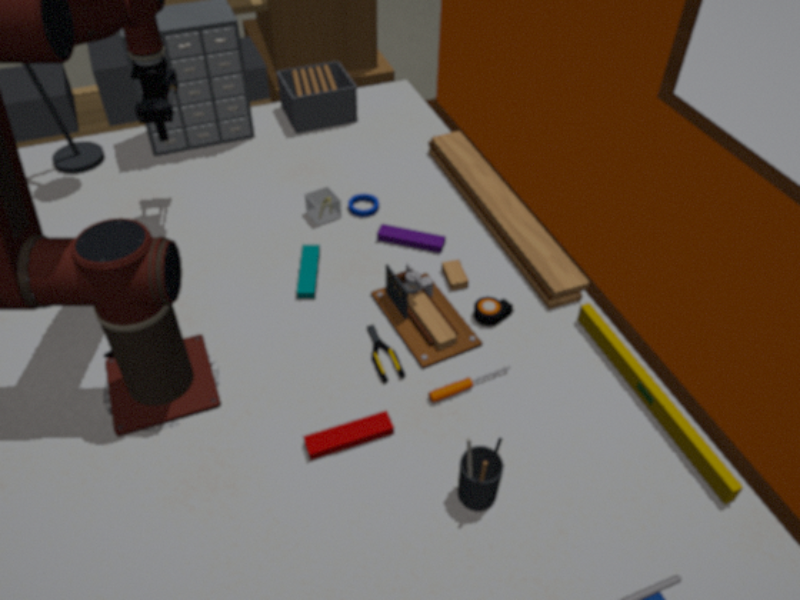

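The top view shows the jig at about x 350-480, y 238-322 (800x600), with the bar's free end on the right at (468,277), the screw at (383,278) and the plate on the robot's side. I'll enlarge this area.

Run:
```python
from h import *
p=np.load('pics/top0.npz')['p'][150:240,235:350]
p=cv2.convertScaleAbs(p,alpha=1.5)
cv2.imwrite('pics/topc.png',cv2.resize(p[:,:,::-1],(690,540),interpolation=cv2.INTER_CUBIC))
```

```text
(no output)
```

View pics/topc.png

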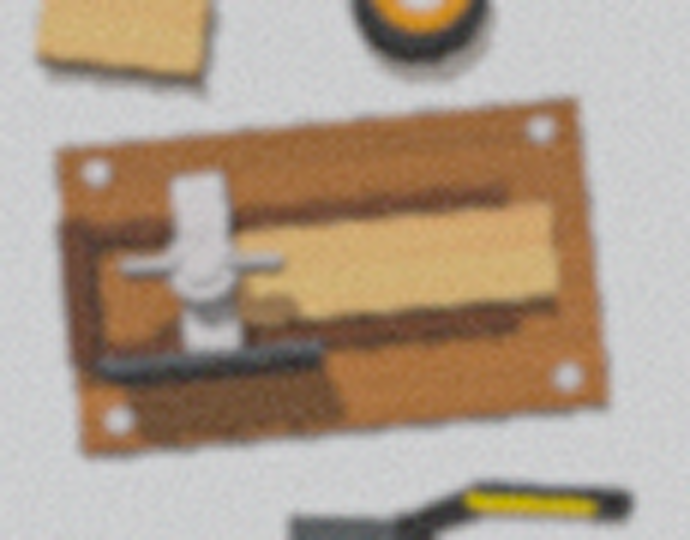

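Enlarged crop: base corners are (58,152), (577,100), (607,404) and (85,455), the bar end's top edge runs from (552,203) to (558,300), and the wing tips are (120,268) and (283,263). Next I turn these into positions.

```bash
cat >> h.py <<'E'
def tojig(P,J): # J=(x,y,yaw)
    c,s=np.cos(J[2]),np.sin(J[2]); d=np.atleast_2d(P)[:,:2]-J[:2]; return d@np.array([[c,-s],[s,c]])
def toworld(P,J):
    c,s=np.cos(J[2]),np.sin(J[2]); return np.atleast_2d(P)@np.array([[c,s],[-s,c]])+J[:2]
E
python3 - <<'E'
from h import *
from scipy.optimize import least_squares
c=cam('top'); f=lambda a:np.array(a)/6+[235,150]-0.4
C=pts(*c,f([(58,152),(577,100),(607,404),(85,455)]),.012)
m=np.array([[75,125],[75,-130],[-75,-130],[-75,125]])/1e3
s=least_squares(lambda J:(toworld(m,J)-C[:,:2]).ravel(),[.6,0,0])
J=s.x;print('jig',J.round(4),(s.fun*1e3).round(1))
B=pts(*c,f([(552,203),(558,300)]),.037);print('bar end jig mm',(tojig(B,J)*1e3).round(1))
W=pts(*c,f([(120,268),(283,263)]),.098);w=tojig(W,J);print('wings',(w*1e3).round(1),'ang',np.arctan2(*(w[0]-w[1])[::-1]))
for n,q in [('screw',(0,.055)),('barend',(0,-.1))]:print(n,toworld(q,J).round(4))
E
```

```text
jig [ 0.5753 -0.0244  0.097 ] [ 1.4  2.1  1.2 -1.3 -1.2 -2.8 -1.4  2. ]
bar end jig mm [[  21.3 -108.7]
 [ -24.5 -106.7]]
wings [[ 1.7 91. ]
 [-3.1 18.9]] ang 1.5035248276311852
screw [[0.57   0.0303]]
barend [[ 0.585 -0.124]]
```

```bash
cat >> h.py <<'E'
J0=np.array([.5753,-.0244,.097])
def pose():
    s=r.read_state(); q=s['tool_rot']; M=R.from_quat([q[1],q[2],q[3],q[0]]).as_matrix(); return s,M,np.array(s['eef_pos'])
def goto(jxy,z,psi,J=J0): # psi: tool-y direction in jig frame, rad
    s,M,p=pose(); t=np.r_[toworld(jxy,J)[0],z]
    ps=np.arctan2(M[1,1],M[0,1]); d=M.T@(t-p)*1e3
    print('t',round(s['time'],2),'tool d mm',d.round(1),'rz',round((ps-psi-J[2]),4),'tilt',M[:,2].round(4),'jig',(tojig(p,J)*1e3).round(1),'z',p[2].round(4),'F',np.round(s['ft_force'],1))
E
python3 -c "
from h import *
goto((0,-.138),.2,0)
print(r.calibration('wrist'))"
```

```text
t 0.1 tool d mm [-610.3 -643.6   22.5] rz 1.237 tilt [-6.0e-04 -1.6e-03 -1.0e+00] jig [[-365.7  670. ]] z 0.2215 F [-0.4 -0.1  0.5]
{'mtx': array([[377.36849581,   0.        , 286.03297135],
       [  0.        , 377.36849581, 213.59554477],
       [  0.        ,   0.        ,   1.        ]]), 'mount': array([[-5.75457659e-04, -9.60464367e-01, -2.78402351e-01,
         7.57623896e-02],
       [ 9.99999303e-01, -2.65688611e-04, -1.15039551e-03,
        -3.03075866e-04],
       [ 1.03094556e-03, -2.78402819e-01,  9.60463850e-01,
        -1.61583986e-01],
       [ 0.00000000e+00,  0.00000000e+00,  0.00000000e+00,
         1.00000000e+00]])}
```

>>> send_rows([
  [[1, -610, -644, 22, 0, 0, 1.237], [1, -610, -644, 22, 0, 0, 1.237], [1, -610, -644, 22, 0, 0, 1.237], [1, -610, -644, 22, 0, 0, 1.237], [1, -610, -644, 22, 0, 0, 1.237], [1, -610, -644, 22, 0, 0, 1.237], [1, -610, -644, 22, 0, 0, 1.237], [1, -610, -644, 22, 0, 0, 1.237]],
])

```text
time: 1.1
eef_pos: [0.3961, 0.1723, 0.21]
tool_rot: [0.0, 0.672, 0.74, 0.0]
ft_force: [1.2, 0.4, -0.5]
grip_width: 0.0155
grasp_force: 0.0
```

```bash
python3 -c "
from h import *
goto((0,-.138),.2,0)"
```

```text
t 1.1 tool d mm [-350.9  159.7   10. ] rz -0.0011 tilt [ 4.e-04  2.e-04 -1.e+00] jig [[-159.3  213.1]] z 0.21 F [ 1.2  0.4 -0.5]
```

>>> send_rows([
  [[1, -345, 160, 10, 0, 0, 0], [1, -345, 160, 10, 0, 0, 0], [1, -345, 160, 10, 0, 0, 0], [1, -345, 160, 10, 0, 0, 0], [1, -345, 160, 10, 0, 0, 0], [1, -345, 160, 10, 0, 0, 0], [1, -345, 160, 10, 0, 0, 0], [1, -345, 160, 10, 0, 0, 0]],
])

```text
time: 2.1
eef_pos: [0.5877, -0.1536, 0.1992]
tool_rot: [-0.001, 0.672, 0.74, -0.0]
ft_force: [-0.2, 0.4, -0.1]
grip_width: 0.0008
grasp_force: 0.0
```

Run:
```python
from h import *
goto((0,-.138),.2,0)
c=cam('wrist'); p,d=r.snapshot('wrist'); np.savez('pics/w1.npz',p=p,d=d,K=c[0],R=c[1],o=c[2])
cv2.imwrite('pics/w1.png',cv2.resize(cv2.convertScaleAbs(p[:,:,::-1],alpha=1.4),(800,600)))
```

```text
t 2.1 tool d mm [-8.2  0.2 -0.8] rz -0.0009 tilt [-0.0018  0.0011 -1.    ] jig [[  -0.2 -129.8]] z 0.1992 F [-0.2  0.4 -0.1]
```

View pics/w1.png

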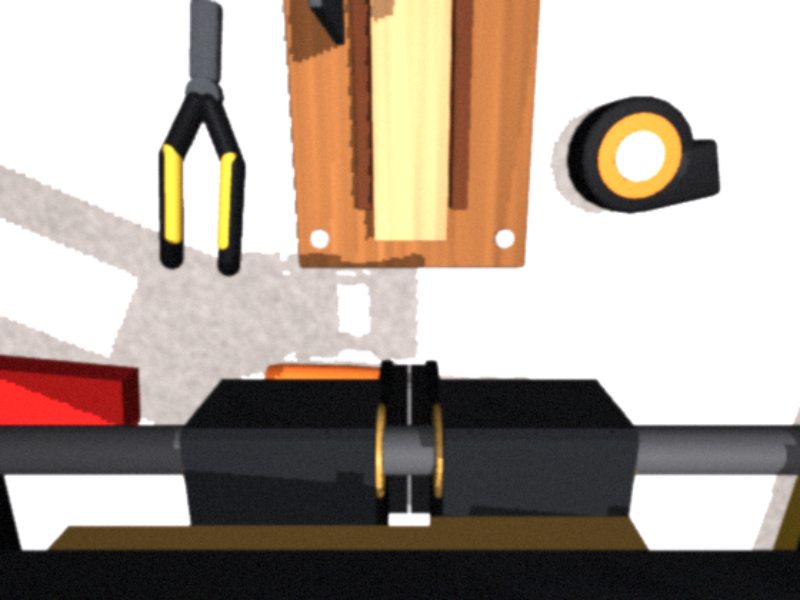

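The wrist view shows the bar end at (373,240)-(447,240) and the base edge corners at (300,266) and (524,266). The fingers point clear of the jig.

Run:
```python
from h import *
z=np.load('pics/w1.npz'); f=lambda a:np.array(a)*.7-.15
b=tojig(pts(z['K'],z['R'],z['o'],f([(373,240),(447,240)]),.037),J0)*1e3
e=tojig(pts(z['K'],z['R'],z['o'],f([(300,266),(524,266)]),.012),J0)*1e3
l=tojig(pts(z['K'],z['R'],z['o'],f([(290,60),(537,30)]),.012),J0)*1e3
print(b.round(1),e.round(1),l.round(1))
goto((0,-.138),.024,0)
```

```text
[[ -21.7 -106.7]
 [  23.  -106.8]] [[ -72.  -128. ]
 [  75.8 -128.2]] [[-70.8  -2.9]
 [ 75.2  13. ]]
t 2.15 tool d mm [ -9.2   0.4 175.6] rz 0.0002 tilt [-0.0013  0.001  -1.    ] jig [[  -0.2 -129. ]] z 0.1996 F [-0.9  0.7 -0.2]
```

>>> send_rows([
  [[1, -8, 1.5, 60, 0, 0, 0], [1, -8, 1.5, 120, 0, 0, 0], [1, -8, 1.5, 160, 0, 0, 0], [1, -8, 1.5, 175, 0, 0, 0], [1, -8, 1.5, 175, 0, 0, 0]],
])

```text
time: 2.78
eef_pos: [0.5903, -0.1604, 0.0253]
tool_rot: [-0.0, 0.672, 0.741, -0.0]
ft_force: [0.8, -0.1, 0.8]
grip_width: 0.0004
grasp_force: 0.0
```

```bash
sed -i 's/^J0=.*/J0=np.array([.5753,-.0244,.097])\nJ0[:2]=toworld((.0013,.0016),J0)[0]/' h.py; python3 -c "
from h import *
goto((0,-.069),.024,0)"
```

```text
t 2.77 tool d mm [69.4 -0.3  1.3] rz 0.0013 tilt [-7.e-04  4.e-04 -1.e+00] jig [[   0.4 -138.4]] z 0.0253 F [ 0.8 -0.1  0.8]
```

>>> send_rows([
  [[1, 14, 0, 0, 0, 0, 0], [1, 22, 0, 0, 0, 0, 0], [1, 29, 0, 0, 0, 0, 0], [1, 36, 0, 0, 0, 0, 0], [1, 43, 0, 0, 0, 0, 0], [1, 50, 0, 0, 0, 0, 0], [1, 56, 0, 0, 0, 0, 0], [1, 61, 0, 0, 0, 0, 0]],
])

```text
time: 3.78
eef_pos: [0.5848, -0.1006, 0.0252]
tool_rot: [0.0, 0.672, 0.741, 0.0]
ft_force: [1.7, -2.5, 1.2]
grip_width: 0.0002
grasp_force: 1.2
```

>>> send_rows([
  [[1, 2, 0, 0, 0, 0, 0], [1, 4, 0, 0, 0, 0, 0], [1, 5, 0, 0, 0, 0, 0], [1, 5, 0, 0, 0, 0, 0]],
])

```text
time: 4.28
eef_pos: [0.5841, -0.0958, 0.025]
tool_rot: [-0.0, 0.672, 0.741, -0.0]
ft_force: [0.9, -1.1, 0.2]
grip_width: 0.0004
grasp_force: 0.8
```

```bash
python3 -c "
from h import *
goto((0,-.069),.024,0)"
```

```text
t 4.28 tool d mm [ 4.5 -0.5  1.1] rz -0.0001 tilt [-2.e-04  2.e-04 -1.e+00] jig [[  0.5 -73.5]] z 0.025 F [ 0.9 -1.1  0.2]
```

>>> send_rows([
  [[1, 1, 0, 0, 0, 0, 0], [1, 2, 0, 0, 0, 0, 0], [1, 3, 0, 0, 0, 0, 0], [1, 4, 0, 0, 0, 0, 0], [1, 4, 0, 0, 0, 0, 0]],
])

```text
time: 4.9
eef_pos: [0.5839, -0.0936, 0.0252]
tool_rot: [0.001, 0.672, 0.741, -0.001]
ft_force: [-0.4, -9.4, -0.1]
grip_width: 0.0008
grasp_force: 4.2
```

>>> send_rows([
  [[1, 1, 0, 0, 0, 0, 0], [1, 2, 0, 0, 0, 0, 0], [1, 2, 0, 0, 0, 0, 0]],
])

```text
time: 5.28
eef_pos: [0.5841, -0.0935, 0.0256]
tool_rot: [0.002, 0.672, 0.741, -0.002]
ft_force: [0.8, -14.5, -0.3]
grip_width: 0.0005
grasp_force: 7.3
```

>>> send_rows([
  [[1, -10, 0, 0, 0, 0, 0], [1, -25, 0, 0, 0, 0, 0], [1, -25, 0, -60, 0, 0, 0], [1, -25, 0, -120, 0, 0, 0], [1, -25, 0, -150, 0, 0, 0], [1, -25, 0, -150, 0, 0, 0]],
])

```text
time: 6.02
eef_pos: [0.588, -0.1155, 0.1786]
tool_rot: [0.003, 0.672, 0.741, 0.001]
ft_force: [0.2, -0.2, -0.3]
grip_width: 0.0006
grasp_force: 0.0
```

```bash
python3 -c "
from h import *
goto((-.014,.089),.175,1.5035)"
```

```text
t 6.03 tool d mm [182.5 -16.5   3.1] rz -1.5034 tilt [ 0.0057 -0.0015 -1.    ] jig [[  2.5 -93.5]] z 0.1786 F [ 0.2 -0.2 -0.3]
```

>>> send_rows([
  [[1, 182, -16, 0, 0, 0, -1.5], [1, 182, -16, 0, 0, 0, -1.5], [1, 182, -16, 0, 0, 0, -1.5], [1, 182, -16, 0, 0, 0, -1.5], [1, 182, -16, 0, 0, 0, -1.5], [1, 182, -16, 0, 0, 0, -1.5], [1, 182, -16, 0, 0, 0, -1.5], [1, 182, -16, 0, 0, 0, -1.5]],
])

```text
time: 7.02
eef_pos: [0.551, 0.0648, 0.1726]
tool_rot: [-0.002, -0.016, 1.0, 0.0]
ft_force: [-0.2, 0.1, 0.7]
grip_width: 0.0007
grasp_force: 0.0
```

>>> send_rows([
  [[1, 0, 0, 0, 0, 0, 0], [1, 0, 0, 0, 0, 0, 0]],
])

```text
time: 7.28
eef_pos: [0.5518, 0.0648, 0.1739]
tool_rot: [-0.001, -0.011, 1.0, 0.0]
ft_force: [-0.7, 0.6, -0.1]
grip_width: 0.0006
grasp_force: 0.0
```

Run:
```python
from h import *
goto((-.014,.089),.175,1.5035)
c=cam('wrist'); p,d=r.snapshot('wrist'); np.savez('pics/w2.npz',p=p,d=d,K=c[0],R=c[1],o=c[2])
cv2.imwrite('pics/w2.png',cv2.resize(cv2.convertScaleAbs(p[:,:,::-1],alpha=1.2),(800,600)))
```

```text
t 7.28 tool d mm [-2.1 -0.3 -1.1] rz -0.0072 tilt [-2.1e-03  2.0e-04 -1.0e+00] jig [[-16.1  89.4]] z 0.1739 F [-0.7  0.6 -0.1]
```

View pics/w2.png

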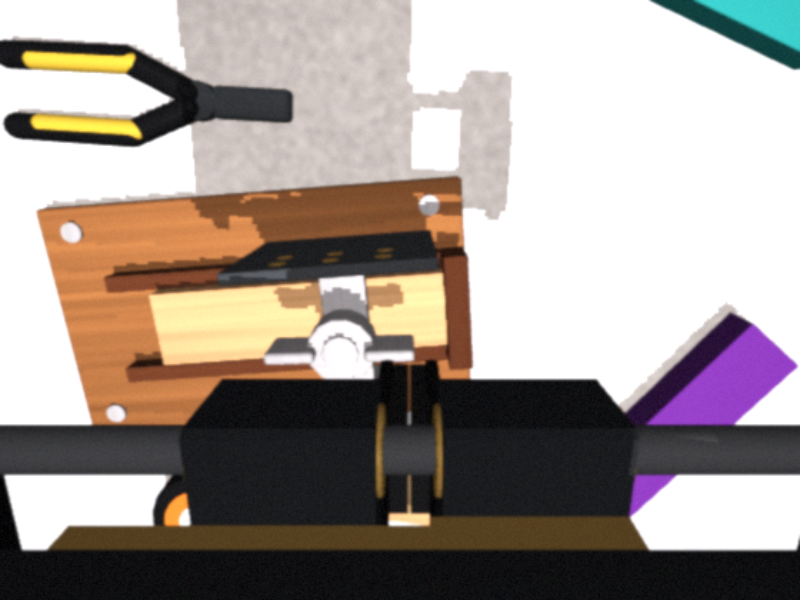

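The bar's right end (446,275-345) sits against the stop block, the bar's left end is at (150,292)-(162,365), and the wing top tips are near (266,358) and (413,357). I'll check these numerically.

Run:
```python
from h import *
z=np.load('pics/w2.npz'); f=lambda a:np.array(a)*.7-.15
g=lambda a,h:tojig(pts(z['K'],z['R'],z['o'],f(a),h),J0)*1e3
print('bar',g([(150,292),(162,365),(445,273),(447,346)],.037).round(1))
w=g([(266,358),(413,357)],.0977);print('wing',w.round(1),w.mean(0),np.arctan2(*(w[1]-w[0])[::-1]))
print('base',g([(40,210),(460,178)],.012).round(1),'stop',g([(443,250),(468,252),(448,367),(472,365)],.042).round(1))
print('plate face top',g([(300,278),(437,266)],.037).round(1))
```

```text
bar [[-24.9 -59.3]
 [ 20.  -61.4]
 [-23.4 109.8]
 [ 20.6 108.5]]
wing [[-2.5 20. ]
 [ 2.2 89.3]] [-0.16998404 54.67747714] 1.5033003479535818
base [[ -74.  -127. ]
 [ -73.8  123. ]] stop [[-37.5 109.2]
 [-35.4 122.8]
 [ 31.9 108.1]
 [ 31.7 122.2]]
plate face top [[-26.6  27.5]
 [-27.8 105.5]]
```

>>> send_rows([
  [[1, -1, 0, 50, 0, 0, 0], [1, -1, 0, 90, 0, 0, 0], [1, -1, 0, 100, 0, 0, 0], [1, -3, 0, 100, 0, 0, 0], [1, -3, 0, 100, 0, 0, 0]],
])

```text
time: 7.95
eef_pos: [0.5564, 0.0649, 0.0767]
tool_rot: [0.001, -0.013, 1.0, -0.0]
ft_force: [-1.9, -0.5, -0.5]
grip_width: 0.0005
grasp_force: 0.8
```

Run:
```python
from h import *
goto((-.014,.089),.074,1.5035)
t,q=13.5,33
for a in np.arange(1,9)*.17: print(round(t*(np.cos(a)-1)-q*np.sin(a),1),round(t*np.sin(a)+q*(np.cos(a)-1),1),round(a,2))
```

```text
t 7.95 tool d mm [ 2.5 -0.3  2.7] rz -0.0039 tilt [ 0.0016 -0.     -1.    ] jig [[-11.4  89.1]] z 0.0767 F [-1.9 -0.5 -0.5]
-5.8 1.8 0.17
-11.8 2.6 0.34
-17.8 2.4 0.51
-23.8 1.1 0.68
-29.4 -1.1 0.85
-34.6 -4.2 1.02
-39.1 -8.2 1.19
-42.9 -12.9 1.36
```

>>> send_rows([
  [[1, -5.8, 1.8, 1, 0, 0, 0.17], [1, -11.8, 2.6, 2, 0, 0, 0.34], [1, -17.8, 2.4, 2, 0, 0, 0.51], [1, -23.8, 1.1, 2, 0, 0, 0.68], [1, -29.4, -1.1, 2, 0, 0, 0.85], [1, -34.6, -4.2, 2, 0, 0, 1.02], [1, -39.1, -8.2, 2, 0, 0, 1.19], [1, -42.9, -12.9, 2, 0, 0, 1.36]],
])

```text
time: 8.95
eef_pos: [0.6001, 0.0538, 0.075]
tool_rot: [0.001, 0.621, 0.784, 0.001]
ft_force: [-0.7, 2.6, -0.9]
grip_width: -0.0
grasp_force: 1.2
```

```bash
cat >> h.py <<'E'
def wing(): # pose in the tool-aligned wing frame
    s,M,p=pose(); ps=np.arctan2(M[1,1],M[0,1])-J0[2]; d=tojig(p,J0)[0]*1e3-[0,54.8]
    print('psi',ps.round(3),'r',(d@[np.cos(ps),np.sin(ps)]).round(1),'t',(d@[-np.sin(ps),np.cos(ps)]).round(1),'z',p[2].round(4),'F',np.round(s['ft_force'],1),'tq',np.round(s['torque'],2),round(s['time'],2))
E
python3 -c "
from h import *
wing()"
```

```text
psi 0.134 r 33.2 t 14.7 z 0.075 F [-0.7  2.6 -0.9] tq [ 0.36  0.09 -0.01] 8.95
```

>>> send_rows([
  [[1, -5.8, 1.8, 0, 0, 0, 0.17], [1, -11.8, 2.6, 0, 0, 0, 0.34], [1, -17.8, 2.4, 0, 0, 0, 0.51], [1, -23.8, 1.1, 0, 0, 0, 0.68], [1, -29.4, -1.1, 0, 0, 0, 0.85], [1, -34.6, -4.2, 0, 0, 0, 1.02], [1, -39.1, -8.2, 0, 0, 0, 1.19], [1, -42.9, -12.9, 0, 0, 0, 1.36]],
])

```text
time: 9.95
eef_pos: [0.5985, 0.0083, 0.0755]
tool_rot: [0.001, 0.976, 0.219, 0.003]
ft_force: [2.4, 1.0, -1.6]
grip_width: -0.0003
grasp_force: 1.2
```

```bash
python3 -c "
from h import *
wing()"
```

```text
psi -1.226 r 33.0 t 14.6 z 0.0755 F [ 2.4  1.  -1.6] tq [ 0.16 -0.24 -0.03] 9.95
```

>>> send_rows([
  [[1, -5.8, 1.8, 0, 0, 0, 0.17], [1, -11.8, 2.6, 0, 0, 0, 0.34], [1, -11.8, 2.6, 0, 0, 0, 0.34], [1, -4, 5, 0, 0, 0, 0.34], [1, -4, 5, -40, 0, 0, 0.34], [1, -4, 5, -80, 0, 0, 0.34], [1, -4, 5, -80, 0, 0, 0.34]],
])

```text
time: 10.82
eef_pos: [0.5983, 0.0021, 0.1581]
tool_rot: [0.001, 0.998, 0.055, 0.004]
ft_force: [0.8, 0.8, 0.0]
grip_width: 0.0004
grasp_force: 0.0
```

Run:
```python
from h import *
wing()
ph=1.58; t,q=.019,.033
goto((q*np.cos(ph)-t*np.sin(ph),.0548+q*np.sin(ph)+t*np.cos(ph)),.15,ph)
```

```text
psi -1.557 r 32.6 t 23.7 z 0.1581 F [0.8 0.8 0. ] tq [-0.1   0.14 -0.  ] 10.82
t 10.82 tool d mm [-42.7 -65.7   7.6] rz -3.1374 tilt [ 0.0083 -0.001  -1.    ] jig [[24.2 22.5]] z 0.1581 F [0.8 0.8 0. ]
```

>>> send_rows([
  [[1, -22, -33, 0, 0, 0, -1.45], [1, -22, -33, 0, 0, 0, -1.45], [1, -22, -33, 0, 0, 0, -1.45], [1, -22, -33, 0, 0, 0, -1.45], [1, -22, -33, 0, 0, 0, -1.45], [1, -22, -33, 0, 0, 0, -1.45], [1, -22, -33, 0, 0, 0, -1.45], [1, -22, -33, 0, 0, 0, -1.45]],
])

```text
time: 11.82
eef_pos: [0.5691, 0.0328, 0.1522]
tool_rot: [-0.001, 0.709, 0.705, -0.001]
ft_force: [0.5, 0.4, -0.4]
grip_width: 0.0003
grasp_force: 0.0
```

Run:
```python
from h import *
ph=1.58; t,q=.019,.033
goto((q*np.cos(ph)-t*np.sin(ph),.0548+q*np.sin(ph)+t*np.cos(ph)),.15,ph)
```

```text
t 11.82 tool d mm [ 29.7 -20.5   2.2] rz -1.6828 tilt [-1.6e-03  1.0e-04 -1.0e+00] jig [[-1.9 56. ]] z 0.1522 F [ 0.5  0.4 -0.4]
```

>>> send_rows([
  [[1, 30, -20, 0, 0, 0, -1.68], [1, 30, -20, 0, 0, 0, -1.68], [1, 30, -20, 0, 0, 0, -1.68], [1, 30, -20, 0, 0, 0, -1.68], [1, 30, -20, 0, 0, 0, -1.68], [1, 30, -20, 0, 0, 0, -1.68], [1, 30, -20, 0, 0, 0, -1.68], [1, 30, -20, 0, 0, 0, -1.68]],
])

```text
time: 12.82
eef_pos: [0.5495, 0.063, 0.1522]
tool_rot: [-0.001, 0.038, 0.999, -0.0]
ft_force: [0.1, -0.2, 0.2]
grip_width: 0.0006
grasp_force: 0.0
```

>>> send_rows([
  [[1, 0, 0, 0, 0, 0, -0.1], [1, 0, 0, 0, 0, 0, -0.1], [1, 0, 0, 0, 0, 0, -0.1]],
])

```text
time: 13.2
eef_pos: [0.5496, 0.063, 0.1527]
tool_rot: [-0.0, -0.008, 1.0, 0.0]
ft_force: [-0.2, -0.2, -0.6]
grip_width: 0.0006
grasp_force: 0.0
```

Run:
```python
from h import *
wing()
ph=1.59; t,q=.019,.033
goto((q*np.cos(ph)-t*np.sin(ph),.0548+q*np.sin(ph)+t*np.cos(ph)),.073,ph)
c=cam('wrist'); p,d=r.snapshot('wrist'); np.savez('pics/w3.npz',p=p,d=d,K=c[0],R=c[1],o=c[2])
cv2.imwrite('pics/w3.png',cv2.resize(cv2.convertScaleAbs(p[:,:,::-1],alpha=1.2),(800,600)))
```

```text
psi 1.489 r 31.4 t 21.1 z 0.1527 F [-0.2 -0.2 -0.6] tq [ 0.01 -0.02 -0.  ] 13.2
t 13.2 tool d mm [ 1.1 -0.5 79.7] rz -0.1012 tilt [-9.e-04  1.e-04 -1.e+00] jig [[-18.4  87.9]] z 0.1527 F [-0.2 -0.2 -0.6]
```

View pics/w3.png

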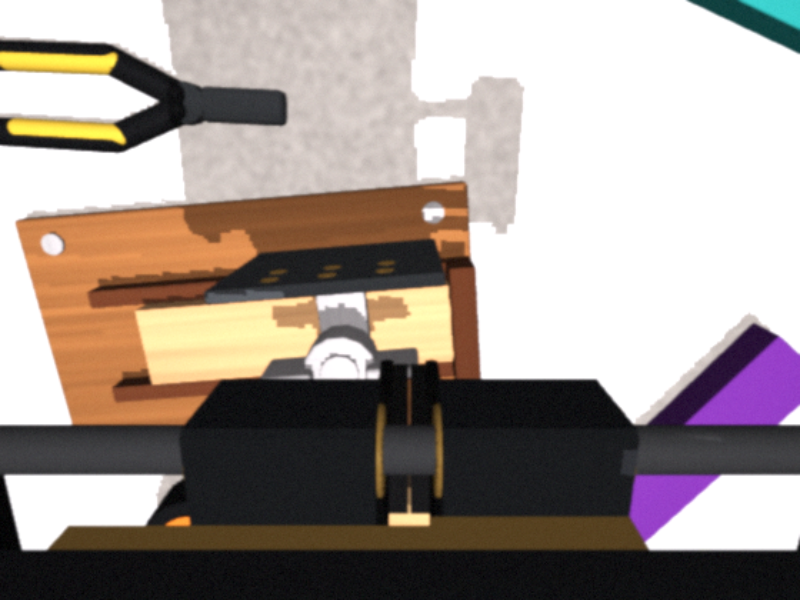

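The bar is still home and the wings lie along jig y, with the right wing's lower edge ending at (417,350). The finger is on the plate side of that wing, so I can descend.

>>> send_rows([
  [[1, 1, 0, 20, 0, 0, -0.09], [1, 1, 0, 50, 0, 0, -0.09], [1, 1, 0, 75, 0, 0, -0.09], [1, 0, 0, 79, 0, 0, -0.09], [1, -4, 0, 79, 0, 0, -0.09], [1, -4, 0, 79, 0, 0, -0.09]],
])

```text
time: 14.0
eef_pos: [0.5546, 0.0629, 0.0752]
tool_rot: [0.001, -0.053, 0.999, -0.0]
ft_force: [-1.0, -0.4, -0.1]
grip_width: 0.0004
grasp_force: 0.3
```

```bash
python3 -c "
from h import *
wing()"
```

```text
psi 1.58 r 32.6 t 13.2 z 0.0752 F [-1.  -0.4 -0.1] tq [ 0.03  0.08 -0.04] 14.0
```

Contact made. Second stroke: an arc of 1.36 rad, then slow increments.

>>> send_rows([
  [[1, -5.8, 1.8, 0, 0, 0, 0.17], [1, -11.8, 2.6, 0, 0, 0, 0.34], [1, -17.8, 2.4, 0, 0, 0, 0.51], [1, -23.8, 1.1, 0, 0, 0, 0.68], [1, -29.4, -1.1, 0, 0, 0, 0.85], [1, -34.6, -4.2, 0, 0, 0, 1.02], [1, -39.1, -8.2, 0, 0, 0, 1.19], [1, -42.9, -12.9, 0, 0, 0, 1.36]],
])

```text
time: 15.0
eef_pos: [0.5981, 0.0552, 0.0748]
tool_rot: [-0.0, 0.589, 0.808, 0.001]
ft_force: [-2.1, 2.2, -2.0]
grip_width: 0.0003
grasp_force: 1.2
```

Run:
```python
from h import *
wing()
t,q=13.5,33
for a in np.arange(1,7)*.06: print(round(t*(np.cos(a)-1)-q*np.sin(a),1),round(t*np.sin(a)+q*(np.cos(a)-1),1),round(a,2))
```

```text
psi 0.214 r 32.8 t 14.0 z 0.0748 F [-2.1  2.2 -2. ] tq [ 0.35  0.25 -0.05] 15.0
-2.0 0.8 0.06
-4.0 1.4 0.12
-6.1 1.9 0.18
-8.2 2.3 0.24
-10.4 2.5 0.3
-12.5 2.6 0.36
```

>>> send_rows([
  [[1, -2, 0.8, 0, 0, 0, 0.06], [1, -4, 1.4, 0, 0, 0, 0.12], [1, -6.1, 1.9, 0, 0, 0, 0.18], [1, -7, 2, 0, 0, 0, 0.2], [1, -7, 2, 0, 0, 0, 0.2]],
])

```text
time: 15.62
eef_pos: [0.6024, 0.0489, 0.0749]
tool_rot: [0.0, 0.664, 0.747, 0.001]
ft_force: [-1.2, 3.1, 0.9]
grip_width: 0.0001
grasp_force: 1.3
```

```bash
python3 -c "
from h import *
wing()"
```

```text
psi 0.021 r 33.0 t 13.2 z 0.0749 F [-1.2  3.1  0.9] tq [0.36 0.11 0.  ] 15.62
```

>>> send_rows([
  [[1, -1, 0.2, 0, 0, 0, 0.02], [1, -2, 0.3, 0, 0, 0, 0.02], [1, -3, 0.3, 0, 0, 0, 0.02], [1, -3, 0.3, 0, 0, 0, 0.02]],
])

```text
time: 16.12
eef_pos: [0.6028, 0.048, 0.0749]
tool_rot: [-0.001, 0.672, 0.74, 0.002]
ft_force: [-1.3, 10.5, 2.3]
grip_width: 0.0004
grasp_force: 5.2
```

```bash
python3 -c "
from h import *
wing()"
```

```text
psi -0.0 r 33.1 t 13.0 z 0.0749 F [-1.3 10.5  2.3] tq [ 1.74  0.31 -0.05] 16.12
```

>>> send_rows([
  [[1, -1, 0, 0, 0, 0, 0], [1, -2, 0, 0, 0, 0, 0], [1, -3, 0, 0, 0, 0, 0], [1, -4, 0, 0, 0, 0, 0], [1, -4, 0, 0, 0, 0, 0]],
])

```text
time: 16.75
eef_pos: [0.6029, 0.047, 0.0749]
tool_rot: [-0.003, 0.672, 0.741, 0.003]
ft_force: [-1.1, 19.9, 3.6]
grip_width: 0.0004
grasp_force: 10.2
```

```bash
python3 -c "
from h import *
wing()"
```

```text
psi -0.0 r 33.1 t 12.0 z 0.0749 F [-1.1 19.9  3.6] tq [ 3.43  0.34 -0.15] 16.75
```

>>> send_rows([
  [[1, -1, 0, 0, 0, 0, 0], [1, -2, 0, 0, 0, 0, 0], [1, -3, 0, 0, 0, 0, 0], [1, -4, 0, 0, 0, 0, 0], [1, -4, 0, 0, 0, 0, 0], [1, -4, 0, 0, 0, 0, 0]],
])

```text
time: 17.5
eef_pos: [0.603, 0.046, 0.075]
tool_rot: [-0.004, 0.672, 0.741, 0.005]
ft_force: [-2.5, 30.3, 4.7]
grip_width: 0.0007
grasp_force: 15.1
```

```bash
python3 -c "
from h import *
wing()"
```

```text
psi 0.0 r 33.1 t 11.0 z 0.075 F [-2.5 30.3  4.7] tq [ 5.11  0.42 -0.18] 17.5
```

>>> send_rows([
  [[1, 6, 0, 0, 0, 0, 0], [1, 20, 0, 0, 0, 0, 0], [1, 22, 0, -40, 0, 0, 0], [1, 22, 0, -90, 0, 0, 0], [1, 22, 0, -90, 0, 0, -0.1], [1, 22, 0, -90, 0, 0, -0.1]],
])

```text
time: 18.25
eef_pos: [0.6016, 0.059, 0.1649]
tool_rot: [0.001, 0.635, 0.773, 0.0]
ft_force: [-0.1, -0.3, -0.6]
grip_width: 0.0003
grasp_force: 0.0
```

Run:
```python
from h import *
wing()
c=cam('wrist'); p,d=r.snapshot('wrist'); np.savez('pics/w4.npz',p=p,d=d,K=c[0],R=c[1],o=c[2])
cv2.imwrite('pics/w4.png',cv2.resize(cv2.convertScaleAbs(p[:,:,::-1],alpha=1.2),(800,600)))
```

```text
psi 0.099 r 35.2 t 20.7 z 0.1649 F [-0.1 -0.3 -0.6] tq [-0.03 -0.   -0.03] 18.25
```

View pics/w4.png

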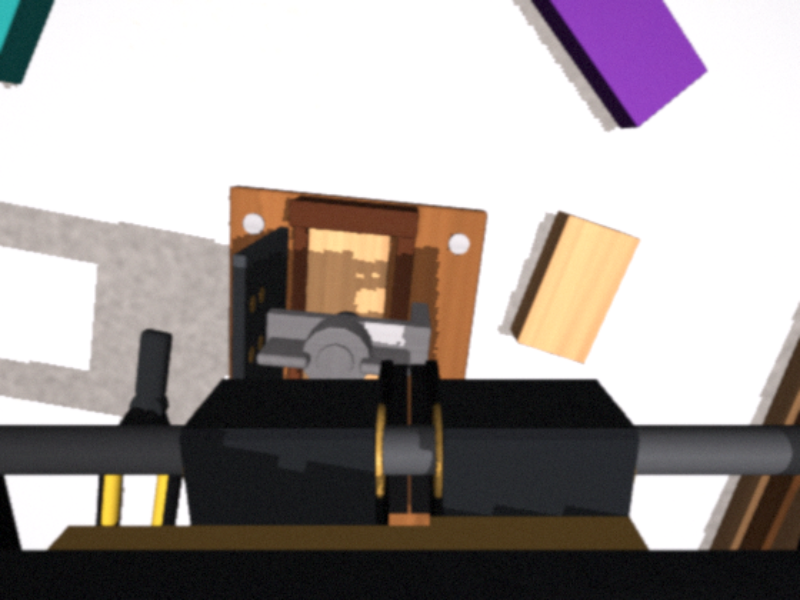

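The wings now lie about along the bridge, from (260,358) to (428,362). A closer crop will show the angle.

Run:
```python
from h import *
p=np.load('pics/w4.npz')['p'][205:270,170:310]
cv2.imwrite('pics/w4c.png',cv2.resize(cv2.convertScaleAbs(p[:,:,::-1],alpha=1.6),(784,364),interpolation=cv2.INTER_CUBIC))
```

```text
(no output)
```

View pics/w4c.png

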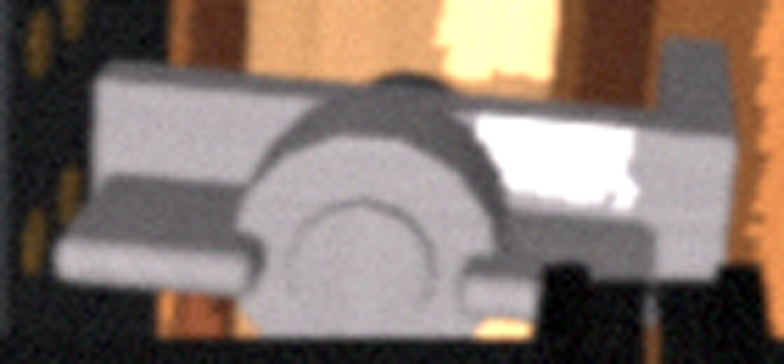

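Crop: the wing's top back edge runs from (75,242) to (530,268), and the bridge's top edge from (105,80) to (735,138).

Run:
```python
from h import *
z=np.load('pics/w4.npz'); f=lambda a:np.array(a)/5.6+[170,205]-.4
g=lambda a,h:tojig(pts(z['K'],z['R'],z['o'],f(a),h),J0)*1e3
for n,a,h in [('wing back',[(75,242),(245,250),(470,262),(530,268)],.094),('wing front',[(60,277),(240,286),(470,303)],.094),('bridge',[(105,80),(735,138)],.06)]:
    w=g(a,h); print(n,w.round(1).tolist(),'ang',np.polyfit(w[:,0],w[:,1],1)[0].round(3))
print(z['d'][205+int(270/5.6),170+int(150/5.6)], z['o'])
```

```text
wing back [[-32.7, 57.0], [-12.8, 58.0], [13.7, 59.0], [20.8, 59.0]] ang 0.038
wing front [[-34.4, 52.4], [-13.2, 53.3], [14.1, 53.8]] ang 0.029
bridge [[-37.8, 66.0], [45.7, 66.1]] ang 0.001
0.24931152 [0.58700011 0.13367257 0.32642219]
```

Run:
```python
from h import *
goto((.033,.0548+.0185),.075,0.0)
```

```text
t 18.3 tool d mm [-5.7  0.2 88.9] rz 0.0976 tilt [-3.e-04 -8.e-04 -1.e+00] jig [[32.3 79.1]] z 0.1639 F [-0.4  0.4 -0.4]
```

>>> send_rows([
  [[1, 0, 0, 40, 0, 0, 0.1], [1, 0, 0, 80, 0, 0, 0.1], [1, 0, 0, 88, 0, 0, 0.1], [1, -5, 0, 88, 0, 0, 0.1], [1, -7, 0, 88, 0, 0, 0.1], [1, -9, 0, 88, 0, 0, 0.1], [1, -9, 0, 88, 0, 0, 0.1]],
])

```text
time: 19.18
eef_pos: [0.6036, 0.0505, 0.0773]
tool_rot: [0.001, 0.672, 0.74, 0.001]
ft_force: [-0.2, 0.5, 0.2]
grip_width: 0.0004
grasp_force: 0.0
```

```bash
python3 -c "
from h import *
wing()"
```

```text
psi -0.0 r 34.2 t 15.5 z 0.0773 F [-0.2  0.5  0.2] tq [-0.08 -0.   -0.  ] 19.18
```

>>> send_rows([
  [[1, -1, 0, 0, 0, 0, 0], [1, -2, 0, 0, 0, 0, 0], [1, -2, 0, 0, 0, 0, 0]],
])

```text
time: 19.55
eef_pos: [0.6031, 0.0489, 0.0762]
tool_rot: [-0.0, 0.672, 0.741, 0.0]
ft_force: [-0.5, 0.6, 1.4]
grip_width: 0.0007
grasp_force: 0.3
```

```bash
python3 -c "
from h import *
wing()"
```

```text
psi -0.0 r 33.5 t 13.8 z 0.0762 F [-0.5  0.6  1.4] tq [-0.    0.08  0.01] 19.55
```

>>> send_rows([
  [[1, -1, 0, 0, 0, 0, 0], [1, -2, 0, 0, 0, 0, 0], [1, -2, 0, 0, 0, 0, 0]],
])

```text
time: 19.92
eef_pos: [0.6032, 0.0484, 0.0762]
tool_rot: [-0.001, 0.672, 0.741, 0.001]
ft_force: [-0.8, 6.0, 1.3]
grip_width: 0.0002
grasp_force: 3.4
```

```bash
python3 -c "
from h import *
wing()"
```

```text
psi 0.0 r 33.5 t 13.3 z 0.0762 F [-0.8  6.   1.3] tq [ 1.1   0.07 -0.04] 19.93
```

>>> send_rows([
  [[1, -2, 0, 0, 0, 0, 0], [1, -4, 0, 0, 0, 0, 0], [1, -4, 0, 0, 0, 0, 0], [1, -2, 0, 0, 0, 0, 0], [1, 0, 0, 0, 0, 0, 0], [1, 1, 0, 0, 0, 0, 0], [1, 2, 0, 0, 0, 0, 0], [1, 3, 0, 0, 0, 0, 0]],
])

```text
time: 20.92
eef_pos: [0.603, 0.0491, 0.0761]
tool_rot: [0.0, 0.672, 0.741, -0.0]
ft_force: [0.4, -0.0, 0.2]
grip_width: 0.0005
grasp_force: 0.0
```

>>> send_rows([
  [[1, 3, 0, 0, 0, 0, 0], [1, 14, 0, 0, 0, 0, 0], [1, 16, 0, -40, 0, 0, 0], [1, 16, 0, -90, 0, 0, 0], [1, 16, 40, -140, 0, 0, -0.1], [1, 0, 90, -160, 0, 0, -0.1], [1, 0, 90, -160, 0, 0, -0.1]],
])

```text
time: 21.8
eef_pos: [0.696, 0.058, 0.2376]
tool_rot: [0.002, 0.634, 0.773, 0.001]
ft_force: [-0.4, 0.3, -0.1]
grip_width: 0.0002
grasp_force: 0.0
```

Run:
```python
from h import *
wing()
a,_=r.snapshot('top'); p=cv2.convertScaleAbs(a[150:240,235:350],alpha=1.5)
w,_=r.snapshot('wrist'); 
cv2.imwrite('pics/f.png',np.hstack([cv2.resize(p[:,:,::-1],(390,300)),cv2.resize(w[:,:,::-1],(400,300))]))
```

```text
psi 0.099 r 127.5 t 1.3 z 0.2376 F [-0.4  0.3 -0.1] tq [-0.05  0.06  0.01] 21.8
```

View pics/f.png

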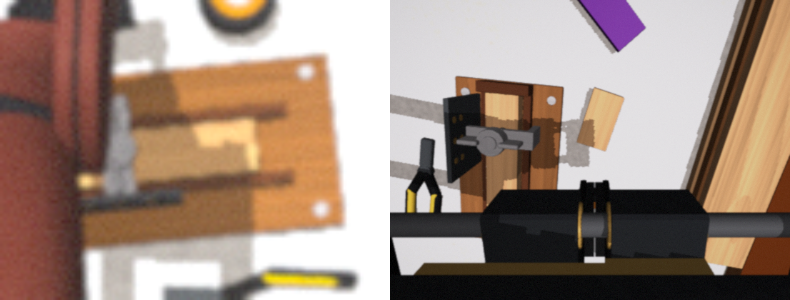

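The bar reaches the stop block, the wings lie along the bridge at the stop, and the bystanders have not moved. The robot is clear, so I'm handing in.

```bash
python3 -c "
from rig import r
print(r.sign_off())"
```

```text
the job is handed in; nothing more can be done
None
```

I pushed the bar home against the end stop and tightened the thumbscrew clockwise in two strokes until it would turn no further, then moved the robot clear and handed the job in at about 22 s.

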